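# Put the lids back on the fired jars

## Robot

A 7-joint arm with a two-finger parallel gripper is mounted at the origin on the work surface. World frame = base frame: x ahead of the robot, y to its left, z up, the work surface at z = 0. Lengths are in m, angles in rad, forces in N, time in s.
With the tool pointing down it reaches from about 0.425 to 0.8 m from the base axis. Payload 8.3 kg.
Tool frame: the origin (TCP) lies at the very end of the fingers, on their centre line; the grasp point (between the pads) lies 19 mm behind it; z points along the fingers, y is the line along which they close (so a half turn about z gives the same grasp; the last joint's range is limited). The gripper opens to 85 mm and grips with 20 to 120 N. Pads are 22 mm wide; open, the fingers measure 114 mm over their backs; the gripper's body (76 mm by 85 mm) begins 54 mm behind the grasp point. The pads swing forward as they close: fully open they stand 13 mm farther back than shut.
Start: joints at [1.109, 0.383, 0.016, 1.37, -0.006, 1.388, -0.046], TCP at [0.243, -0.576, 0.231] pointing down, gripper open.
Joint ranges: [-2.95, 2.95], [-0.25, 2.06], [-1.52, 1.56], [0.18, 2.33], [-1.44, 4.58], [0.02, 2.06], [-3.01, 3.01]. Speed limits (rad/s): [2.39, 2.39, 3.01, 3.01, 3.14, 3.14, 3.14].

## Interface

Orientations are given as a unit quaternion [w, x, y, z].
In Python, from station import state, camera, get_calibration, close_job, spot_in gives the robot as it stands.
- The arm moves only by the tool carry_out, never from a script. Its argument "increments" is a list of rows, each a list of 7 numbers: the shift along the world's x, y, z in mm, then the turn, a rotation vector about the world's x, y, z in units of 5 degrees (1.0 is 5 degrees), then the finger opening in mm, from 0 to 85.4. In form: [[x, y, z, wx, wy, wz, gripper], ...]. A call has exactly 8 rows; each row shifts and turns the commanded pose from where the row before left it; what a row does not reach is not made up. A row lasts 1/10 s, in which the tool goes at most 50 mm and 8.59 degrees, less where a joint would pass 70% of its speed; a pose out of reach is approached as far as the arm can. A call with a gripper value outside its range is refused whole. The fingers move at their own pace and stop on an object; "grip_force" is the grip in N (left out, the last holds). Time passes only in rows, so rows that do not move let the fingers close, or fill a call up. It gives the time, the measured TCP pose, the force, the opening and the grip force at its end, in the units of the state.
- state(): the state, without advancing time (a new reading comes with each control period).
- camera(name): name is "scene" or "top"; returns the picture (384x512x3 uint8, blue, green, red); there is no depth.
- get_calibration(name): a dict with "mtx" (3x3 intrinsics, pixels), "R" (3x3) and "t" (3): a world point X has camera coordinates R X + t. Camera axes: x right, y down, z forward; pixel columns grow to the right and rows downward; lengths in m; the calibration is good to about 2 mm. A picture is of the moment at which its call begins. get_calibration takes no time and is no camera call.
- close_job(): hands the job in; it is judged then, once.
Trained networks look in the newest picture that a camera, given by its name, has taken for a name from the list of things; names that differ only in an ending like _2 or _b are one class to them, and where a whole thing is asked for, a point or a joint stands for the part that bears it (a point fixed in the world has none). Each returns a list of dicts, best first, with "p" (0 to 1); they miss things now and then, are a little off and sometimes report something else, mostly with a low value. They report only what shows in the picture. A call takes as long as a camera call. They do not tell look-alikes from the thing itself.
- spot_in(query, camera): "extent" ([left, top, right, bottom] in pixels, round what is visible of it).
The state is a dict: "clock": time; "q": joint angles; "joint_velocities": joint speeds; "tau": joint torques, N m; "ee_pos": TCP position; "orientation": TCP orientation; "force": force on the tool from outside, world axes, zero at the start; "wrist_torque": the same for the moment, N m; "gripper_width": opening from 0.0 (shut) to 1.0 (fully open); "grip_force": force on a finger pad.
Only numpy, scipy, OpenCV 4.12 (cv2) and the standard library are available. Lean on these libraries where they do the work, as an engineer would, in place of code of your own. Each camera call takes 0.05 s, during which the arm holds its last target. There are 200 camera calls.

## Task

These four lidded jars came out of the kiln with their lids fired apart: put each lid back on its own jar, the one of the same glaze and size, so that it sits flat and fully home with its flange in the mouth. Lower the lids into place rather than dropping them, leave the jars standing where they are, and leave the mug and the bowl alone.

Things in the scene. Friction and masses are not known exactly. Their poses are not given: they have to be found in the camera images.
- jar_blue_large: Jar with a wide mouth, open-topped, glazed dark blue with a thin unglazed buff foot; 95 mm tall, 102 mm across the belly, 84 mm across the rim, mouth opening 72 mm, 0.5 kg, standing loose on the table. Origin: centre of its underside, z up; the rim is 95 mm above it.
- jar_blue_small: Jar with a narrow mouth, open-topped, glazed dark blue with a thin unglazed buff foot; 72 mm tall, 80 mm across the belly, 64 mm across the rim, mouth opening 52 mm, 0.28 kg, standing loose on the table. Origin: centre of its underside, z up; the rim is 72 mm above it.
- jar_honey_large: Jar with a wide mouth, open-topped, glazed honey (orange-brown) with a thin unglazed buff foot; 95 mm tall, 102 mm across the belly, 84 mm across the rim, mouth opening 72 mm, 0.5 kg, standing loose on the table. Origin: centre of its underside, z up; the rim is 95 mm above it.
- jar_honey_small: Jar with a narrow mouth, open-topped, glazed honey (orange-brown) with a thin unglazed buff foot; 72 mm tall, 80 mm across the belly, 64 mm across the rim, mouth opening 52 mm, 0.28 kg, standing loose on the table. Origin: centre of its underside, z up; the rim is 72 mm above it.
- lid_blue_large: Large lid, glazed dark blue, 0.17 kg, lying knob up: domed plate 86 mm across, upright cylindrical knob 26 mm across, bare tapered flange beneath (66 mm across at top, 54 at bottom, 10 deep) that fits a 72 mm mouth until the plate rests on the rim. Origin: centre of flange underside, z up. Heights above it: plate underside 10, plate edge top 14, dome 20 by the knob, knob sides 20 to 43, knob top 48 mm.
- lid_blue_small: Small lid, glazed dark blue, 0.10 kg, lying knob up: domed plate 66 mm across, upright cylindrical knob 24 mm across, bare tapered flange beneath (46 mm across at top, 34 at bottom, 10 deep) that fits a 52 mm mouth until the plate rests on the rim. Origin: centre of flange underside, z up. Heights above it: plate underside 10, plate edge top 14, dome 20 by the knob, knob sides 20 to 43, knob top 48 mm.
- lid_honey_large: Large lid, glazed honey (orange-brown), 0.17 kg, lying knob up: domed plate 86 mm across, upright cylindrical knob 26 mm across, bare tapered flange beneath (66 mm across at top, 54 at bottom, 10 deep) that fits a 72 mm mouth until the plate rests on the rim. Origin: centre of flange underside, z up. Heights above it: plate underside 10, plate edge top 14, dome 20 by the knob, knob sides 20 to 43, knob top 48 mm.
- lid_honey_small: Small lid, glazed honey (orange-brown), 0.10 kg, lying knob up: domed plate 66 mm across, upright cylindrical knob 24 mm across, bare tapered flange beneath (46 mm across at top, 34 at bottom, 10 deep) that fits a 52 mm mouth until the plate rests on the rim. Origin: centre of flange underside, z up. Heights above it: plate underside 10, plate edge top 14, dome 20 by the knob, knob sides 20 to 43, knob top 48 mm.
- mug: Honey-glazed (orange-brown) mug with a side handle, 80 mm across, 88 mm tall; has no lid. Origin: centre of its underside.
- bowl: Dark-blue open bowl, 124 mm across, 52 mm tall; has no lid. Origin: centre of its underside.
Not all that is in view belongs to the job. What is shaped like the jar_honey_large but green is not meant. Leave any green or pink look-alike of the lid_blue_small alone.

How it is judged:
At the end, for the whole second after the job is handed in: Each lid is on the jar of its glaze and size, centred within 8 mm, plate on the rim within 3 mm, level within 0.08 rad; jars upright within 0.08 rad and within 40 mm of their start, mug and bowl within 25 mm; lids and jars still (under 0.02 m/s) (horizontal distance between lid_blue_large and jar_blue_large below 0.008 m and z of lid_blue_large in the frame of jar_blue_large between 0.082 and 0.088 m and angle between each of lid_blue_large, jar_blue_large, lid_blue_small, jar_blue_small, lid_honey_large, jar_honey_large, lid_honey_small, jar_honey_small's own z axis and vertical below 0.08 rad and linear speed of each of lid_blue_large, jar_blue_large, lid_blue_small, jar_blue_small, lid_honey_large, jar_honey_large, lid_honey_small, jar_honey_small below 0.02 m/s and distance of each of jar_blue_large, jar_blue_small, jar_honey_large, jar_honey_small from where it was at the start of the episode below 0.04 m and horizontal distance between lid_blue_small and jar_blue_small below 0.008 m and z of lid_blue_small in the frame of jar_blue_small between 0.059 and 0.065 m and horizontal distance between lid_honey_large and jar_honey_large below 0.008 m and z of lid_honey_large in the frame of jar_honey_large between 0.082 and 0.088 m and horizontal distance between lid_honey_small and jar_honey_small below 0.008 m and z of lid_honey_small in the frame of jar_honey_small between 0.059 and 0.065 m and distance of each of mug, bowl from where it was at the start of the episode below 0.025 m); the robot touches nothing.
It fails at once if a lid is dropped (falls free of the fingers faster than 0.6 m/s, about 2 cm of fall) ((linear speed of lid_blue_large above 0.6 m/s and contact force between the fingers and lid_blue_large below 0.05 N) or (linear speed of lid_blue_small above 0.6 m/s and contact force between the fingers and lid_blue_small below 0.05 N) or (linear speed of lid_honey_large above 0.6 m/s and contact force between the fingers and lid_honey_large below 0.05 N) or (linear speed of lid_honey_small above 0.6 m/s and contact force between the fingers and lid_honey_small below 0.05 N)).
It fails at once if a jar is knocked over or shoved more than 4 cm (angle between any of jar_blue_large, jar_blue_small, jar_honey_large, jar_honey_small's own z axis and vertical above 0.5 rad or distance of any of jar_blue_large, jar_blue_small, jar_honey_large, jar_honey_small from where it was at the start of the episode above 0.04 m).
It fails at once if the mug or the bowl is shifted more than 2.5 cm (distance of any of mug, bowl from where it was at the start of the episode above 0.025 m).
It also fails if it takes over 109 s, if anything falls off the work surface, if the arm or the gripper's body presses on something with over 40 N, if the wrist force passes 120 N, or if a joint passes its speed limit or range.

## Working session

There is one attempt and no reset: what is moved stays moved. The work goes in short steps, Python scripts to look and compute and a tool call to move; the robot and the scene stay as the last step left them, time stands still between calls to the robot, and variables do not carry over. Pictures are saved under pics/ and viewed, at most 14 in all, crops included, and the job is handed in when it is done.

Besides the shell and the picture viewer there is one more tool, called by a JSON object that holds its "op" and its "data", one argument or row to a line. carry_out: Moves the arm, as the interface text tells. Its arguments: {"type":"object","properties":{"increments":{"type":"array","items":{"type":"array","items":{"type":"number"}}},"grip_force":{"type":"number"}},"required":["increments"]}

```bash
mkdir -p pics
python3 - <<'E'
from station import *
import cv2
s=state();print({k:s[k] for k in('clock','ee_pos','orientation','force','gripper_width')})
for n in('scene','top'):
    im=camera(n);cv2.imwrite(f'pics/{n}0.png',im)
    c=get_calibration(n);print(n,c)
    for q in['jar_blue_large','jar_blue_small','jar_honey_large','jar_honey_small','lid_blue_large','lid_blue_small','lid_honey_large','lid_honey_small','mug','bowl']:
        print(q,[([round(v) for v in d['extent']],round(d['p'],2)) for d in spot_in(q,n)][:4])
E
```

```text
{'clock': 0.0, 'ee_pos': array([ 0.24252907, -0.57545979,  0.23024776]), 'orientation': array([-9.86716503e-04,  9.80181696e-01,  1.98098019e-01, -2.08891826e-04]), 'force': array([-0.41996499, -0.23063004,  0.30193781]), 'gripper_width': 0.9990395403101201}
scene {'mtx': array([[394.80124378,   0.        , 259.12000004],
       [  0.        , 394.80124378, 194.93791187],
       [  0.        ,   0.        ,   1.        ]]), 'R': array([[-0.86449227,  0.50255929, -0.00934255],
       [ 0.28928271,  0.48224632, -0.82689419],
       [-0.41105794, -0.71754627, -0.56227993]]), 't': array([ 0.4450516 , -0.10895651,  1.34422222])}
jar_blue_large [([226, 132, 254, 167], 0.84)]
jar_blue_small [([266, 264, 301, 302], 0.88)]
jar_honey_large [([276, 178, 314, 220], 0.91), ([391, 194, 431, 240], 0.71)]
jar_honey_small [([249, 160, 274, 191], 0.67)]
lid_blue_large [([352, 279, 414, 343], 0.74), ([324, 237, 361, 264], 0.61)]
lid_blue_small [([233, 222, 260, 242], 0.64), ([180, 222, 207, 241], 0.58), ([134, 176, 157, 195], 0.54), ([222, 133, 254, 166], 0.49)]
lid_honey_large [([174, 166, 200, 184], 
[... 336 characters left out ...]
.08389659e-04, -9.99935124e-01, -1.13685994e-02],
       [-9.97016930e-01,  1.71196898e-04, -7.71829708e-02],
       [ 7.71799098e-02,  1.13893617e-02, -9.96952127e-01]]), 't': array([-0.0073734 ,  0.49284434,  1.36929313])}
jar_blue_large [([329, 200, 362, 232], 0.76)]
jar_blue_small [([146, 144, 174, 167], 0.63)]
jar_honey_large [([148, 261, 180, 294], 0.82), ([220, 196, 255, 232], 0.64)]
jar_honey_small []
lid_blue_large [([158, 204, 185, 229], 0.65)]
lid_blue_small [([218, 153, 240, 175], 0.88), ([241, 119, 264, 135], 0.83), ([327, 106, 346, 126], 0.71)]
lid_honey_large [([318, 144, 345, 171], 0.58)]
lid_honey_small [([263, 152, 283, 173], 0.6)]
mug []
bowl [([384, 181, 420, 218], 0.67)]
```

Run:
```python
import cv2
a=cv2.imread('pics/scene0.png')[110:360,110:450];cv2.imwrite('pics/scene0b.png',cv2.resize(a,None,fx=2.3,fy=2.3,interpolation=2))
a=cv2.imread('pics/top0.png')[90:310,130:430];cv2.imwrite('pics/top0b.png',cv2.resize(a,None,fx=2.6,fy=2.6,interpolation=2))
```

```text
(no output)
```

View pics/scene0b.png

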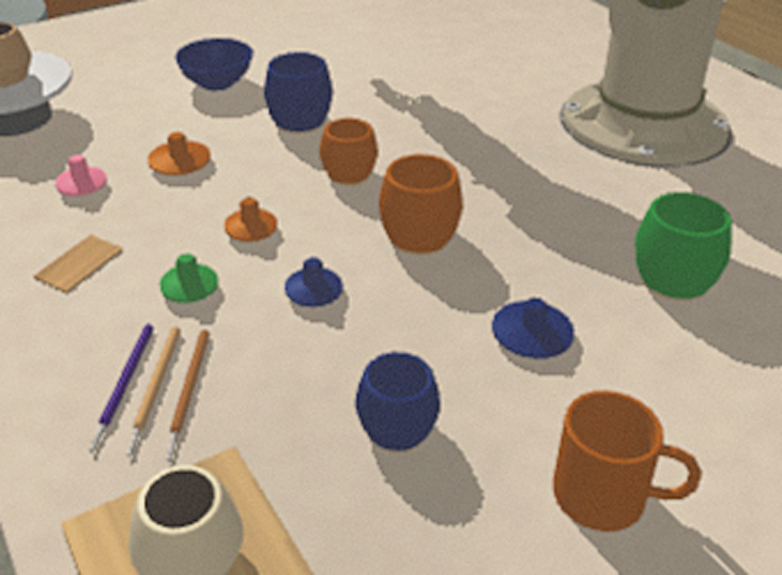

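View pics/top0b.png

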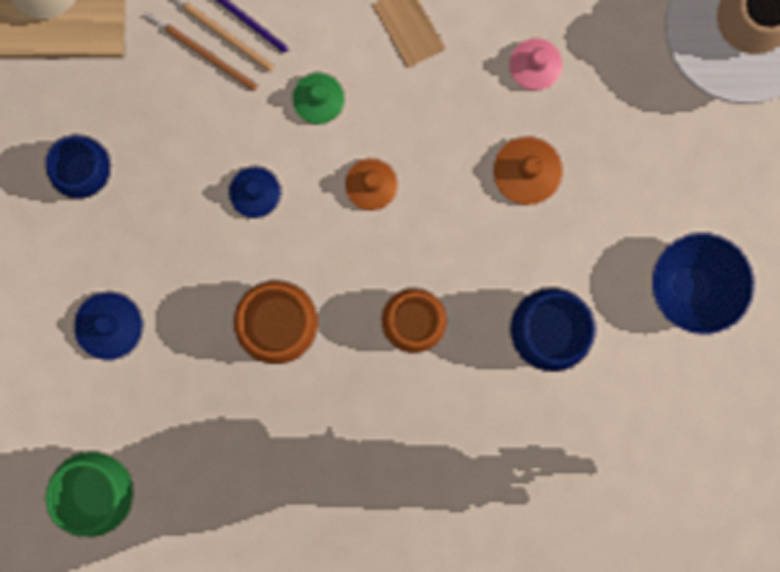

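The scene shows, in full-image pixels:
- **Lids (top view):** blue_large (171,215), blue_small (228,164), honey_small (273,161), honey_large (333,155).
- **Jars (top view):** blue_large (343,217), honey_small (289,213), honey_large (236,214), blue_small (160,154).
- **Look-alikes to leave:** green lid (252,127), pink lid (336,114), green jar (164,279). The bowl is at (400,199). The mug is only in the scene view, near (370,310).

Next I measure positions by matching colour-mask centroids to silhouettes in both cameras.

```bash
cat > h.py <<'E'
from station import *
import cv2,numpy as np
from scipy.optimize import least_squares
C={n:get_calibration(n) for n in('scene','top')}
def proj(n,P):
    c=C[n];X=np.asarray(P)@c['R'].T+c['t'];X=X@c['mtx'].T;return X[:,:2]/X[:,2:]
A=np.linspace(0,2*np.pi,48,endpoint=False);CI=np.c_[np.cos(A),np.sin(A)]
def ring(x,y,r,z):return np.c_[CI*r+[x,y],np.full(48,z)]
def sil(n,kind,x,y,z0=0):
    if kind[0]=='j':
        R,H,r=(.051,.095,.042) if kind[1]=='l' else (.040,.072,.032)
        parts=[[(R*.7,0),(R,.4*H),(R,.55*H),(r,H)]]
    else:
        r,k=(.043,.013) if kind[1]=='l' else (.033,.012)
        parts=[[(r,.010),(r,.014),(k,.02)],[(k,.02),(k,.043),(k*.6,.048)]]
    m=np.zeros((384*4,512*4),np.uint8)
    for p in parts:
        q=proj(n,np.vstack([ring(x,y,a,b+z0) for a,b in p]))
        cv2.fillConvexPoly(m,cv2.convexHull(np.round(q*4+1.5).astype(np.int32)),1)
    M=cv2.moments(m,True);return np.array([M['m10']/M['m00']-1.5,M['m01']/M['m00']-1.5])/4,M['m00']/16
def mask(im,col):
    h=cv2.cvtColor(cv2.GaussianBlur(im,(3,3),0),cv2.COLOR_BGR2HSV)
    lo,hi=((105,110,30),(130,255,255)) if col=='b' else ((5,150,60),(16,255,255))
    return cv2.inRange(h,lo,hi)
def blob(im,col,uv):
    n,l,s,c=cv2.connectedComponentsWithStats(mask(im,col))
    d=[np.hypot(*(c[i]-uv)) if s[i,4]>80 else 1e9 for i in range(1,n)]
    i=1+int(np.argmin(d));return c[i],s[i,4]
def solve(ims,col,kind,g,z0=0):
    out={}
    for n in ims:
        g0=np.array(g)
        c,a=blob(ims[n],col,sil(n,kind,*g0,z0)[0])
        for _ in range(6):
            m,am=sil(n,kind,*g0,z0)
            J=np.c_[sil(n,kind,g0[0]+.02,g0[1],z0)[0]-m,sil(n,kind,g0[0],g0[1]+.02,z0)[0]-m]/.02
            g0=g0+np.linalg.solve(J,c-m)
        out[n]=(np.round(g0,4),int(a),int(am))
    return out
def back(n,uv,z):
    c=C[n];d=c['R'].T@np.linalg.inv(c['mtx'])@[*uv,1];o=-c['R'].T@c['t'];return (o+d*(z-o[2])/d[2])[:2]
E
python3 - <<'E'
from h import *
ims={n:cv2.imread(f'pics/{n}0.png') for n in('scene','top')}
for nm,col,k,uv in[('LBL','b','ll',(171,215)),('LBS','b','ls',(228,164)),('LHS','h','ls',(273,161)),('LHL','h','ll',(333,155)),('JBL','b','jl',(343,217)),('JHS','h','js',(289,213)),('JHL','h','jl',(236,214)),('JBS','b','js',(160,154))]:
    print(nm,solve(ims,col,k,back('top',uv,.01 if nm[0]=='L' else .06)))
print('bowl',back('top',(400,199),.05),'mug',back('scene',(370,320),.03))
E
```

```text
LBL {'scene': (array([0.455 , 0.2641]), 311, 737), 'top': (array([0.4447, 0.2717]), 486, 580)}
LBS {'scene': (array([0.6252, 0.0909]), 94, 407), 'top': (array([0.6105, 0.0922]), 261, 338)}
LHS {'scene': (array([ 0.618, -0.052]), 251, 321), 'top': (array([ 0.6204, -0.0523]), 275, 335)}
LHL {'scene': (array([ 0.6351, -0.246 ]), 298, 369), 'top': (array([ 0.6375, -0.2465]), 499, 569)}
JBL {'scene': (array([0.6447, 0.1309]), 94, 1717), 'top': (array([ 0.4389, -0.2685]), 734, 884)}
JHS {'scene': (array([ 0.4467, -0.1049]), 517, 643), 'top': (array([ 0.4501, -0.1038]), 442, 523)}
JHL {'scene': (array([0.4446, 0.0622]), 1180, 1336), 'top': (array([0.4477, 0.0624]), 749, 860)}
JBS {'scene': (array([0.6273, 0.2897]), 137, 1276), 'top': (array([0.6385, 0.3068]), 427, 531)}
bowl [ 0.4927225  -0.44840061] mug [0.53371912 0.46556591]
```

```bash
sed -i "s/(105,110,30),(130,255,255)/(100,75,10),(140,255,255)/; s/(5,150,60),(16,255,255)/(3,130,40),(18,255,255)/" h.py
python3 - <<'E'
from h import *
ims={n:cv2.imread(f'pics/{n}0.png') for n in('scene','top')}
for n in ims: cv2.imwrite(f'pics/m_{n}.png',mask(ims[n],'b'))
for nm,col,k,uv in[('LBL','b','ll',(171,215)),('LBS','b','ls',(228,164)),('LHS','h','ls',(273,161)),('LHL','h','ll',(333,155)),('JBL','b','jl',(343,217)),('JHS','h','js',(289,213)),('JHL','h','jl',(236,214)),('JBS','b','js',(160,154))]:
    print(nm,solve(ims,col,k,back('top',uv,.01 if nm[0]=='L' else .06)))
    b,a=blob(ims['top'],col,uv);
E
```

```text
LBL {'scene': (array([0.4416, 0.2714]), 649, 735), 'top': (array([0.4449, 0.2718]), 507, 581)}
LBS {'scene': (array([0.6082, 0.0925]), 316, 401), 'top': (array([0.6108, 0.0918]), 276, 334)}
LHS {'scene': (array([ 0.6179, -0.0517]), 272, 320), 'top': (array([ 0.6203, -0.0522]), 296, 337)}
LHL {'scene': (array([ 0.6349, -0.2458]), 317, 369), 'top': (array([ 0.6376, -0.2466]), 522, 570)}
JBL {'scene': (array([ 0.4362, -0.2685]), 738, 904), 'top': (array([ 0.4389, -0.2685]), 756, 885)}
JHS {'scene': (array([ 0.4469, -0.1047]), 549, 642), 'top': (array([ 0.4501, -0.1041]), 464, 524)}
JHL {'scene': (array([0.4449, 0.0624]), 1222, 1339), 'top': (array([0.4478, 0.0628]), 779, 860)}
JBS {'scene': (array([0.6341, 0.3048]), 1132, 1316), 'top': (array([0.6387, 0.3067]), 444, 533)}
```

{"op": "carry_out", "data": {
  "increments": [
    [40, 33, 0, 0, 0, 0, 60],
    [40, 33, 0, 0, 0, 0, 60],
    [40, 33, 0, 0, 0, 0, 60],
    [40, 33, 0, 0, 0, 0, 60],
    [40, 33, 0, 0, 0, 0, 60],
    [40, 33, 0, 0, 0, 0, 60],
    [40, 33, 0, 0, 0, 0, 60],
    [40, 33, 0, 0, 0, 0, 60]
  ],
  "grip_force": 30
}}

```text
clock: 1.9
ee_pos: [0.5526, -0.32, 0.2315]
orientation: [0.0, 0.98, 0.198, 0.0]
force: [0.0, -0.7, -0.0]
gripper_width: 0.704
grip_force: 0.0
```

{"op": "carry_out", "data": {
  "increments": [
    [37, 33, 0, 0, 0, 0, 60],
    [36.5, 32.5, -20, 0, 0, 0, 60],
    [0, 0, -30, 0, 0, 0, 60],
    [0, 0, -30, 0, 0, 0, 60],
    [0, 0, -30, 0, 0, 0, 60],
    [0, 0, -20, 0, 0, 0, 60],
    [0, 0, 0, 0, 0, 0, 60],
    [0, 0, 0, 0, 0, 0, 60]
  ]
}}

```text
clock: 2.7
ee_pos: [0.623, -0.2577, 0.1028]
orientation: [-0.0, 0.98, 0.198, 0.0]
force: [1.4, -0.3, -0.4]
gripper_width: 0.704
grip_force: 0.0
```

Run:
```python
from h import *
s=state();print(s['ee_pos'],s['q'],s['clock'])
a=camera('top');b=camera('scene')
a=cv2.resize(a[100:220,270:400],None,fx=4,fy=4,interpolation=2);b=cv2.resize(b[100:220,110:270],None,fx=2.5,fy=4,interpolation=2)
cv2.imwrite('pics/1.png',cv2.resize(np.hstack([a,b[:480]]),None,fx=.85,fy=.85))
```

```text
[ 0.62297275 -0.25765717  0.10279405] [ 0.46651119  0.5785832  -0.18129645  1.37861531  0.1060598   1.1939145
 -0.89694679] 2.7
```

View pics/1.png

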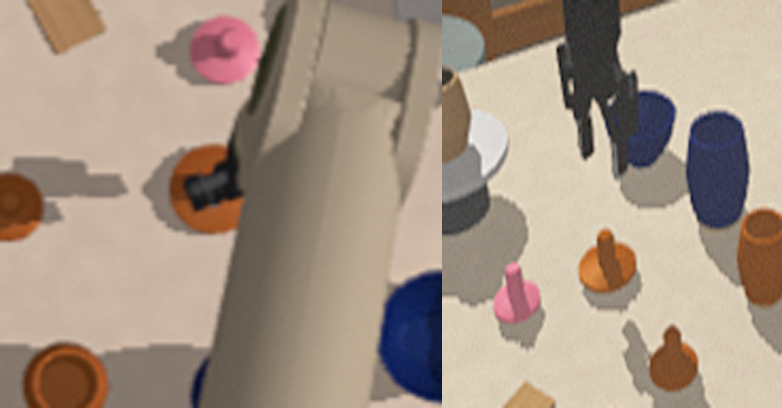

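{"op": "carry_out", "data": {
  "increments": [
    [6, 6, 0, 0, 0, 0, 60],
    [7, 5.7, 0, 0, 0, 0, 60],
    [0, 0, -20, 0, 0, 0, 60],
    [0, 0, -20, 0, 0, 0, 60],
    [0, 0, -20, 0, 0, 0, 60],
    [0, 0, -15, 0, 0, 0, 60],
    [0, 0, -4.5, 0, 0, 0, 60],
    [0, 0, 0, 0, 0, 0, 60]
  ]
}}

```text
clock: 3.6
ee_pos: [0.6359, -0.2454, 0.0224]
orientation: [-0.0, 0.98, 0.198, -0.0]
force: [-0.3, -1.2, 1.4]
gripper_width: 0.704
grip_force: 0.0
```

{"op": "carry_out", "data": {
  "increments": [
    [0, 0, 0, 0, 0, 0, 10],
    [0, 0, 0, 0, 0, 0, 10],
    [0, 0, 0, 0, 0, 0, 10],
    [0, 0, 0, 0, 0, 0, 10],
    [0, 0, 0, 0, 0, 0, 10],
    [0, 0, 0, 0, 0, 0, 10],
    [0, 0, 0, 0, 0, 0, 10],
    [0, 0, 0, 0, 0, 0, 10]
  ],
  "grip_force": 40
}}

```text
clock: 4.4
ee_pos: [0.6367, -0.2462, 0.0243]
orientation: [0.001, 0.98, 0.198, 0.001]
force: [-0.4, -0.7, 7.4]
gripper_width: 0.284
grip_force: 39.7
```

{"op": "carry_out", "data": {
  "increments": [
    [0, 0, 5, 0, 0, 0, 10],
    [0, 0, 20, 0, 0, 0, 10],
    [0, 0, 25, 0, 0, 0, 10],
    [0, 0, 25, 0, 0, 0, 10],
    [0, 0, 25, 0, 0, 0, 10],
    [0, 0, 25, 0, 0, 0, 10],
    [0, 0, 25, 0, 0, 0, 10],
    [-5, 10, 5, 0, 0, 0, 10]
  ]
}}

```text
clock: 5.2
ee_pos: [0.6319, -0.2377, 0.1811]
orientation: [0.002, 0.98, 0.197, 0.002]
force: [0.7, 0.5, -2.2]
gripper_width: 0.285
grip_force: 39.6
```

{"op": "carry_out", "data": {
  "increments": [
    [-20, 30, 0, 0, 0, 0, 10],
    [-20, 35, 0, 0, 0, 0, 10],
    [-20, 35, 0, 0, 0, 0, 10],
    [-20, 35, 0, 0, 0, 0, 10],
    [-20, 35, 0, 0, 0, 0, 10],
    [-20, 35, 0, 0, 0, 0, 10],
    [-20, 35, 0, 0, 0, 0, 10],
    [-20, 30, 0, 0, 0, 0, 10]
  ]
}}

```text
clock: 6.0
ee_pos: [0.4683, 0.0364, 0.1766]
orientation: [-0.0, 0.98, 0.199, -0.001]
force: [-0.1, 0.6, -1.4]
gripper_width: 0.285
grip_force: 39.6
```

{"op": "carry_out", "data": {
  "increments": [
    [-11, 13, 0, 0, 0, 0, 10],
    [-11, 13, 0, 0, 0, 0, 10],
    [0, 0, -10, 0, 0, 0, 10],
    [0, 0, -10, 0, 0, 0, 10],
    [0, 0, -5, 0, 0, 0, 10],
    [0, 0, 0, 0, 0, 0, 10],
    [0, 0, 0, 0, 0, 0, 10],
    [0, 0, 0, 0, 0, 0, 10]
  ]
}}

```text
clock: 6.8
ee_pos: [0.4492, 0.0598, 0.153]
orientation: [-0.0, 0.98, 0.198, 0.0]
force: [0.7, 0.6, -2.1]
gripper_width: 0.284
grip_force: 39.7
```

Run:
```python
from h import *
s=state();print(s['ee_pos'],s['q'],s['clock'])
a=camera('top');b=camera('scene')
cv2.imwrite('pics/top2.png',a);cv2.imwrite('pics/scene2.png',b)
a=cv2.resize(a[170:270,190:310],None,fx=4,fy=4,interpolation=2);b=cv2.resize(b[130:230,250:340],None,fx=4,fy=4,interpolation=2)
cv2.imwrite('pics/2.png',cv2.resize(np.hstack([a,b]),None,fx=.9,fy=.9))
```

```text
[0.44922723 0.05981906 0.1530149 ] [ 0.16412773  0.09245798 -0.38536427  1.91618239  0.03804446  1.13961342
 -1.4083222 ] 6.8
```

View pics/2.png

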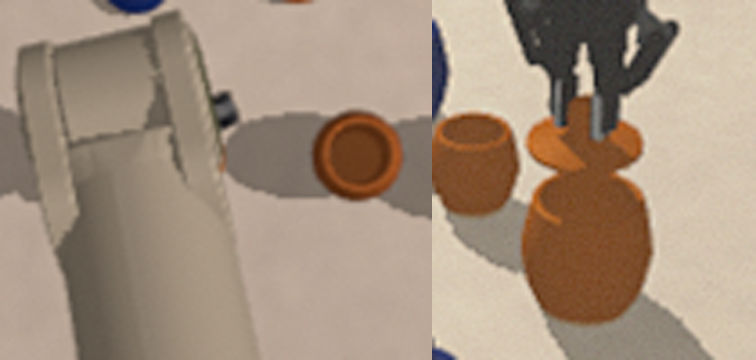

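{"op": "carry_out", "data": {
  "increments": [
    [-1.6, 1.4, 0, 0, 0, 0, 10],
    [-1.6, 1.4, -5, 0, 0, 0, 10],
    [0, 0, -8, 0, 0, 0, 10],
    [0, 0, -8, 0, 0, 0, 10],
    [0, 0, -8, 0, 0, 0, 10],
    [0, 0, -6, 0, 0, 0, 10],
    [0, 0, -4, 0, 0, 0, 10],
    [0, 0, 0, 0, 0, 0, 10]
  ]
}}

```text
clock: 7.7
ee_pos: [0.4452, 0.0628, 0.1131]
orientation: [-0.0, 0.98, 0.198, -0.001]
force: [0.8, 0.4, -1.8]
gripper_width: 0.283
grip_force: 39.7
```

{"op": "carry_out", "data": {
  "increments": [
    [0, 0, -1, 0, 0, 0, 10],
    [0, 0, -1, 0, 0, 0, 10],
    [0, 0, -1, 0, 0, 0, 10],
    [0, 0, -1, 0, 0, 0, 10],
    [0, 0, -1, 0, 0, 0, 10],
    [0, 0, 0, 0, 0, 0, 10],
    [0, 0, 0, 0, 0, 0, 10],
    [0, 0, 0, 0, 0, 0, 10]
  ]
}}

```text
clock: 8.5
ee_pos: [0.4459, 0.0629, 0.1091]
orientation: [0.0, 0.98, 0.198, 0.0]
force: [-1.2, -0.9, 4.2]
gripper_width: 0.285
grip_force: 40.1
```

{"op": "carry_out", "data": {
  "increments": [
    [0, 0, 0, 0, 0, 0, 30],
    [0, 0, 0, 0, 0, 0, 40],
    [0, 0, 0, 0, 0, 0, 50],
    [0, 0, 0, 0, 0, 0, 60],
    [0, 0, 0, 0, 0, 0, 60],
    [0, 0, 10, 0, 0, 0, 60],
    [0, 0, 25, 0, 0, 0, 60],
    [0, 0, 30, 0, 0, 0, 60]
  ]
}}

```text
clock: 9.3
ee_pos: [0.4449, 0.0629, 0.1745]
orientation: [-0.0, 0.98, 0.198, -0.001]
force: [0.3, -0.6, 0.4]
gripper_width: 0.707
grip_force: 0.0
```

{"op": "carry_out", "data": {
  "increments": [
    [15, -10, 15, 0, 0, 0, 60],
    [25, -16, 0, 0, 0, 0, 60],
    [30, -20, 0, 0, 0, 0, 60],
    [30, -20, 0, 0, 0, 0, 60],
    [30, -20, 0, 0, 0, 0, 60],
    [25, -16, 0, 0, 0, 0, 60],
    [15, -10, 0, 0, 0, 0, 60],
    [0, 0, 0, 0, 0, 0, 60]
  ]
}}

```text
clock: 10.1
ee_pos: [0.6169, -0.0514, 0.1887]
orientation: [0.0, 0.98, 0.197, -0.0]
force: [0.2, -0.4, 0.1]
gripper_width: 0.702
grip_force: 0.0
```

Run:
```python
from h import *
s=state();print(s['ee_pos'],s['q'],s['clock'])
a=camera('top');b=camera('scene')
cv2.imwrite('pics/top3.png',a);cv2.imwrite('pics/scene3.png',b)
a=cv2.resize(a[170:270,190:310],None,fx=4,fy=4,interpolation=2);b=cv2.resize(b[130:230,250:340],None,fx=4,fy=4,interpolation=2)
cv2.imwrite('pics/3.png',cv2.resize(np.hstack([a,b]),None,fx=.9,fy=.9))
```

```text
[ 0.61685955 -0.05137807  0.1886913 ] [ 0.23964349  0.40922722 -0.28341065  1.44164177  0.11581028  1.30713429
 -1.22671351] 10.1
```

View pics/3.png

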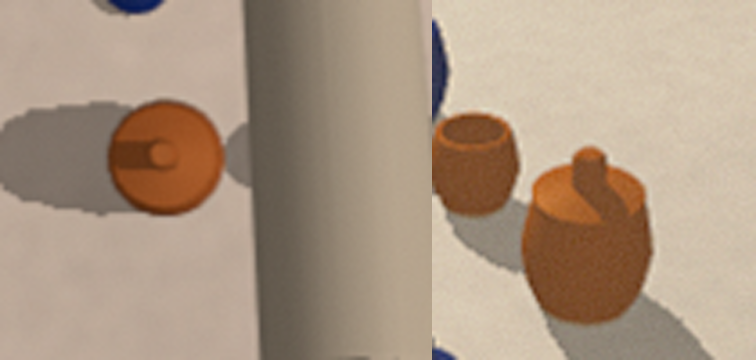

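The honey_large lid sits flat on its jar (scene about 289,190). Next is the honey_small lid.

{"op": "carry_out", "data": {
  "increments": [
    [2, -0.6, -15, 0, 0, 0, 60],
    [0, 0, -25, 0, 0, 0, 60],
    [0, 0, -25, 0, 0, 0, 60],
    [0, 0, -25, 0, 0, 0, 60],
    [0, 0, -25, 0, 0, 0, 60],
    [0, 0, -25, 0, 0, 0, 60],
    [0, 0, -15, 0, 0, 0, 60],
    [0, 0, 0, 0, 0, 0, 60]
  ]
}}

```text
clock: 11.0
ee_pos: [0.6153, -0.0491, 0.0312]
orientation: [-0.001, 0.98, 0.199, -0.002]
force: [0.5, 0.2, 0.4]
gripper_width: 0.702
grip_force: 0.0
```

{"op": "carry_out", "data": {
  "increments": [
    [0, 0, -3, 0, 0, 0, 60],
    [0, 0, -4, 0, 0, 0, 60],
    [0, 0, 0, 0, 0, 0, 10],
    [0, 0, 0, 0, 0, 0, 10],
    [0, 0, 0, 0, 0, 0, 10],
    [0, 0, 0, 0, 0, 0, 10],
    [0, 0, 0, 0, 0, 0, 10],
    [0, 0, 0, 0, 0, 0, 10]
  ]
}}

```text
clock: 11.8
ee_pos: [0.6181, -0.0497, 0.0276]
orientation: [0.0, 0.98, 0.198, 0.001]
force: [-1.1, -0.7, 5.9]
gripper_width: 0.26
grip_force: 39.3
```

{"op": "carry_out", "data": {
  "increments": [
    [0, 0, 5, 0, 0, 0, 10],
    [0, 0, 20, 0, 0, 0, 10],
    [0, 0, 25, 0, 0, 0, 10],
    [0, 0, 25, 0, 0, 0, 10],
    [0, 0, 25, 0, 0, 0, 10],
    [-10, -4, 20, 0, 0, 0, 10],
    [-25, -8, 0, 0, 0, 0, 10],
    [-25, -8, 0, 0, 0, 0, 10]
  ]
}}

```text
clock: 12.6
ee_pos: [0.5573, -0.0696, 0.1474]
orientation: [0.0, 0.98, 0.198, 0.0]
force: [-0.2, 0.3, -0.1]
gripper_width: 0.26
grip_force: 39.3
```

{"op": "carry_out", "data": {
  "increments": [
    [-25, -8, 0, 0, 0, 0, 10],
    [-25, -8, 0, 0, 0, 0, 10],
    [-25, -8, 0, 0, 0, 0, 10],
    [-20, -6, 0, 0, 0, 0, 10],
    [-10, -4, 0, 0, 0, 0, 10],
    [0, 0, 0, 0, 0, 0, 10],
    [0, 0, 0, 0, 0, 0, 10],
    [0, 0, 0, 0, 0, 0, 10]
  ]
}}

```text
clock: 13.4
ee_pos: [0.4536, -0.1031, 0.1469]
orientation: [-0.0, 0.98, 0.199, 0.0]
force: [-0.1, -0.1, -0.6]
gripper_width: 0.258
grip_force: 39.3
```

Run:
```python
from h import *
s=state();print(s['ee_pos'],s['clock'])
b=camera('scene')
cv2.imwrite('pics/4.png',cv2.resize(b[110:230,210:340],None,fx=4,fy=4,interpolation=2))
```

```text
[ 0.45361541 -0.10314435  0.14691435] 13.4
```

View pics/4.png

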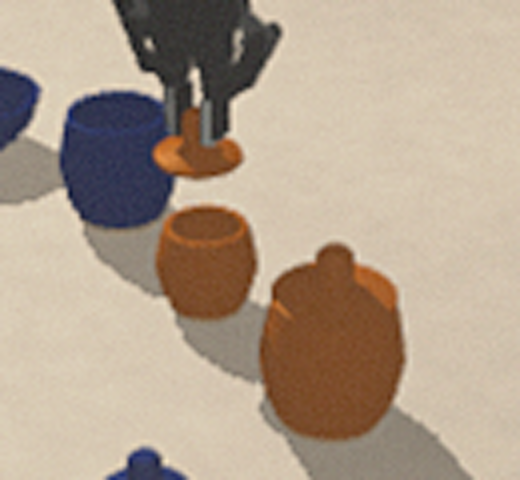

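The lid hangs level over the honey_small jar (scene about 260,170). I lower it now.

{"op": "carry_out", "data": {
  "increments": [
    [-3, -0.5, 0, 0, 0, 0, 10],
    [-2, -0.5, -10, 0, 0, 0, 10],
    [0, 0, -10, 0, 0, 0, 10],
    [0, 0, -10, 0, 0, 0, 10],
    [0, 0, -10, 0, 0, 0, 10],
    [0, 0, -8, 0, 0, 0, 10],
    [0, 0, -4, 0, 0, 0, 10],
    [0, 0, 0, 0, 0, 0, 10]
  ]
}}

```text
clock: 14.25
ee_pos: [0.4473, -0.1046, 0.0941]
orientation: [-0.0, 0.98, 0.198, -0.001]
force: [1.0, 0.5, -1.4]
gripper_width: 0.261
grip_force: 39.3
```

{"op": "carry_out", "data": {
  "increments": [
    [0, 0, -1, 0, 0, 0, 10],
    [0, 0, -1, 0, 0, 0, 10],
    [0, 0, -1, 0, 0, 0, 10],
    [0, 0, -1, 0, 0, 0, 10],
    [0, 0, -1, 0, 0, 0, 10],
    [0, 0, -1, 0, 0, 0, 10],
    [0, 0, 0, 0, 0, 0, 10],
    [0, 0, 0, 0, 0, 0, 10]
  ]
}}

```text
clock: 15.05
ee_pos: [0.4479, -0.1047, 0.0893]
orientation: [0.0, 0.98, 0.198, 0.0]
force: [-2.4, 0.2, 5.5]
gripper_width: 0.256
grip_force: 39.8
```

{"op": "carry_out", "data": {
  "increments": [
    [0, 0, 0, 0, 0, 0, 30],
    [0, 0, 0, 0, 0, 0, 40],
    [0, 0, 0, 0, 0, 0, 50],
    [0, 0, 0, 0, 0, 0, 60],
    [0, 0, 0, 0, 0, 0, 60],
    [0, 0, 10, 0, 0, 0, 60],
    [0, 0, 25, 0, 0, 0, 60],
    [0, 0, 30, 0, 0, 0, 60]
  ]
}}

```text
clock: 15.85
ee_pos: [0.4469, -0.1045, 0.1544]
orientation: [-0.001, 0.98, 0.198, -0.001]
force: [0.5, -0.2, 0.4]
gripper_width: 0.703
grip_force: 0.0
```

{"op": "carry_out", "data": {
  "increments": [
    [0, 0, 20, 0, 0, 0, 60],
    [0, 20, 15, 0, 0, 0, 60],
    [0, 35, 0, 0, 0, 0, 60],
    [0, 35, 0, 0, 0, 0, 60],
    [0, 35, 0, 0, 0, 0, 60],
    [0, 35, 0, 0, 0, 0, 60],
    [0, 35, 0, 0, 0, 0, 60],
    [0, 35, 0, 0, 0, 0, 60]
  ]
}}

```text
clock: 16.65
ee_pos: [0.4476, 0.1267, 0.1898]
orientation: [0.0, 0.98, 0.198, 0.001]
force: [0.3, -0.6, 0.3]
gripper_width: 0.7
grip_force: 0.0
```

{"op": "carry_out", "data": {
  "increments": [
    [0, 35, 0, 0, 0, 0, 60],
    [0, 35, 0, 0, 0, 0, 60],
    [0, 30, 0, 0, 0, 0, 60],
    [0, 25, 0, 0, 0, 0, 60],
    [0, 15, -10, 0, 0, 0, 60],
    [0, 0, -20, 0, 0, 0, 60],
    [0, 0, -20, 0, 0, 0, 60],
    [0, 0, 0, 0, 0, 0, 60]
  ]
}}

```text
clock: 17.45
ee_pos: [0.4463, 0.2644, 0.137]
orientation: [0.001, 0.98, 0.198, -0.002]
force: [-1.3, -1.8, -1.8]
gripper_width: 0.699
grip_force: 0.0
```

Run:
```python
from h import *
s=state();print(s['ee_pos'],s['q'],s['clock'])
a=camera('top');b=camera('scene')
a=cv2.resize(a[170:270,220:340],None,fx=3,fy=3,interpolation=2);b=cv2.resize(b[130:280,240:375],None,fx=3,fy=3,interpolation=2)
cv2.imwrite('pics/5.png',np.hstack([np.vstack([a,np.zeros((150,360,3),np.uint8)]),b]))
```

```text
[0.44632497 0.26436735 0.13698829] [-0.09015294  0.28296504 -0.59389728  1.76654951  0.17141145  1.14834666
 -1.908628  ] 17.45
```

View pics/5.png

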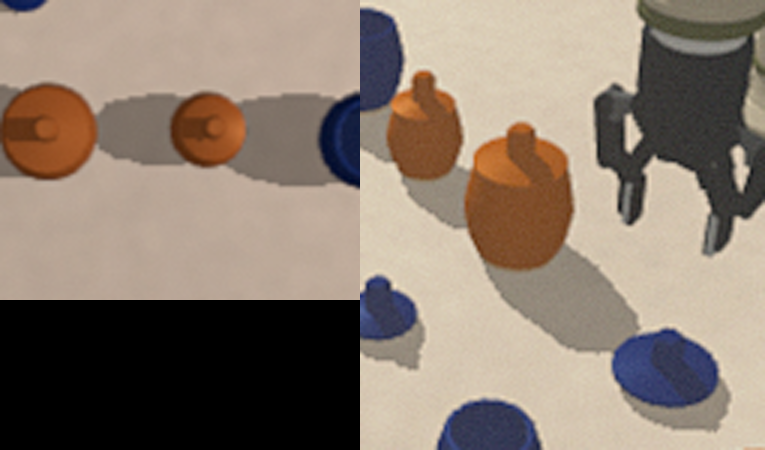

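Both honey lids sit home and level (top about 236,214 and 289,213). The fingers are above the blue_large lid.

{"op": "carry_out", "data": {
  "increments": [
    [-1.5, 4, -10, 0, 0, 0, 60],
    [-1.8, 3.6, -15, 0, 0, 0, 60],
    [0, 0, -20, 0, 0, 0, 60],
    [0, 0, -20, 0, 0, 0, 60],
    [0, 0, -20, 0, 0, 0, 60],
    [0, 0, -10, 0, 0, 0, 60],
    [0, 0, -5, 0, 0, 0, 60],
    [0, 0, 0, 0, 0, 0, 60]
  ]
}}

```text
clock: 18.35
ee_pos: [0.4444, 0.2731, 0.0389]
orientation: [-0.0, 0.98, 0.198, -0.0]
force: [0.2, 0.4, 0.9]
gripper_width: 0.708
grip_force: 0.0
```

Run:
```python
from h import *
s=state();print(s['ee_pos'],s['q'],s['clock'])
b=camera('scene')
cv2.imwrite('pics/6.png',cv2.resize(b[180:280,300:400],None,fx=5,fy=5,interpolation=2))
```

```text
[0.44435299 0.27307603 0.03889751] [-0.14334208  0.40866649 -0.56400192  1.85884125  0.26425862  0.94871037
 -1.99754699] 18.35
```

View pics/6.png

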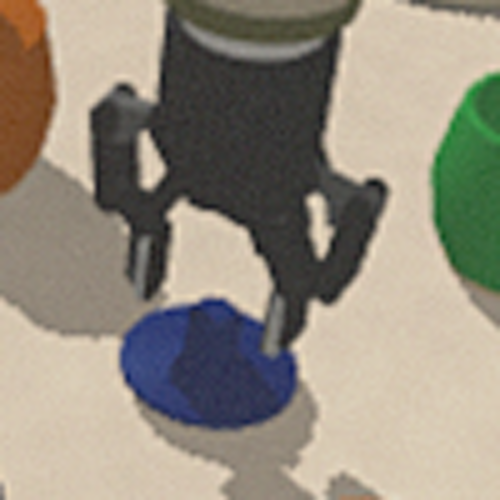

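{"op": "carry_out", "data": {
  "increments": [
    [-1, -1, -7, 0, 0, 0, 60],
    [0, 0, -6, 0, 0, 0, 60],
    [0, 0, 0, 0, 0, 0, 10],
    [0, 0, 0, 0, 0, 0, 10],
    [0, 0, 0, 0, 0, 0, 10],
    [0, 0, 0, 0, 0, 0, 10],
    [0, 0, 0, 0, 0, 0, 10],
    [0, 0, 0, 0, 0, 0, 10]
  ]
}}

```text
clock: 19.2
ee_pos: [0.4435, 0.2721, 0.0261]
orientation: [-0.0, 0.98, 0.198, 0.0]
force: [-1.1, -0.2, 3.1]
gripper_width: 0.286
grip_force: 39.6
```

{"op": "carry_out", "data": {
  "increments": [
    [0, 0, 5, 0, 0, 0, 10],
    [0, 0, 20, 0, 0, 0, 10],
    [0, 0, 25, 0, 0, 0, 10],
    [0, 0, 30, 0, 0, 0, 10],
    [0, 0, 30, 0, 0, 0, 10],
    [0, 0, 30, 0, 0, 0, 10],
    [0, 0, 20, 0, 0, 0, 10],
    [0, -10, 10, 0, 0, 0, 10]
  ]
}}

```text
clock: 20.0
ee_pos: [0.4434, 0.2634, 0.198]
orientation: [-0.001, 0.98, 0.199, 0.001]
force: [-0.3, 1.1, -1.8]
gripper_width: 0.285
grip_force: 39.5
```

{"op": "carry_out", "data": {
  "increments": [
    [0, -25, 0, 0, 0, 0, 10],
    [0, -35, 0, 0, 0, 0, 10],
    [0, -35, 0, 0, 0, 0, 10],
    [0, -35, 0, 0, 0, 0, 10],
    [0, -35, 0, 0, 0, 0, 10],
    [0, -35, 0, 0, 0, 0, 10],
    [0, -35, 0, 0, 0, 0, 10],
    [0, -35, 0, 0, 0, 0, 10]
  ]
}}

```text
clock: 20.8
ee_pos: [0.4422, -0.0103, 0.1951]
orientation: [-0.0, 0.98, 0.198, -0.001]
force: [-0.5, -0.4, -1.5]
gripper_width: 0.285
grip_force: 39.5
```

{"op": "carry_out", "data": {
  "increments": [
    [0, -35, 0, 0, 0, 0, 10],
    [0, -35, 0, 0, 0, 0, 10],
    [0, -35, 0, 0, 0, 0, 10],
    [0, -35, 0, 0, 0, 0, 10],
    [0, -35, 0, 0, 0, 0, 10],
    [0, -30, 0, 0, 0, 0, 10],
    [0, -20, 0, 0, 0, 0, 10],
    [0, -10, 0, 0, 0, 0, 10]
  ]
}}

```text
clock: 21.6
ee_pos: [0.4417, -0.2455, 0.1948]
orientation: [-0.0, 0.981, 0.196, -0.001]
force: [-0.1, 0.1, -1.8]
gripper_width: 0.287
grip_force: 39.5
```

{"op": "carry_out", "data": {
  "increments": [
    [-2, -10, 0, 0, 0, 0, 10],
    [-2, -10, 0, 0, 0, 0, 10],
    [0, -3, -10, 0, 0, 0, 10],
    [0, 0, -15, 0, 0, 0, 10],
    [0, 0, -15, 0, 0, 0, 10],
    [0, 0, -10, 0, 0, 0, 10],
    [0, 0, -5, 0, 0, 0, 10],
    [0, 0, 0, 0, 0, 0, 10]
  ]
}}

```text
clock: 22.4
ee_pos: [0.4391, -0.2655, 0.1401]
orientation: [-0.001, 0.98, 0.198, -0.0]
force: [0.0, 0.3, -1.0]
gripper_width: 0.287
grip_force: 39.5
```

Run:
```python
from h import *
s=state();print(s['ee_pos'],s['clock'])
b=camera('scene')
cv2.imwrite('pics/7.png',cv2.resize(b[80:190,190:300],None,fx=5,fy=5,interpolation=2))
```

```text
[ 0.43906595 -0.26553779  0.1400908 ] 22.4
```

View pics/7.png

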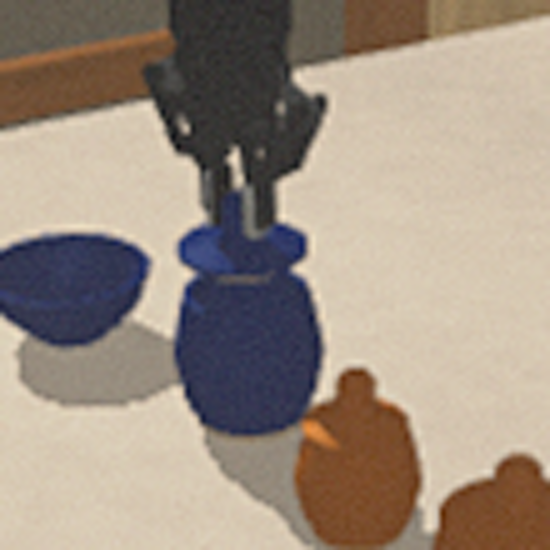

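{"op": "carry_out", "data": {
  "increments": [
    [-1, -1.5, 0, 0, 0, 0, 10],
    [-1, -1.5, 0, 0, 0, 0, 10],
    [0, 0, -6, 0, 0, 0, 10],
    [0, 0, -6, 0, 0, 0, 10],
    [0, 0, -6, 0, 0, 0, 10],
    [0, 0, -4, 0, 0, 0, 10],
    [0, 0, -3, 0, 0, 0, 10],
    [0, 0, 0, 0, 0, 0, 10]
  ]
}}

```text
clock: 23.25
ee_pos: [0.4371, -0.2689, 0.1153]
orientation: [-0.0, 0.98, 0.198, -0.0]
force: [-0.9, -0.4, -2.5]
gripper_width: 0.284
grip_force: 39.5
```

{"op": "carry_out", "data": {
  "increments": [
    [0, 0, -1, 0, 0, 0, 10],
    [0, 0, -1, 0, 0, 0, 10],
    [0, 0, -1, 0, 0, 0, 10],
    [0, 0, -1, 0, 0, 0, 10],
    [0, 0, -1, 0, 0, 0, 10],
    [0, 0, 0, 0, 0, 0, 10],
    [0, 0, 0, 0, 0, 0, 10],
    [0, 0, 0, 0, 0, 0, 10]
  ]
}}

```text
clock: 24.05
ee_pos: [0.4375, -0.2692, 0.111]
orientation: [0.0, 0.98, 0.198, 0.0]
force: [0.0, -0.0, 2.2]
gripper_width: 0.282
grip_force: 39.7
```

{"op": "carry_out", "data": {
  "increments": [
    [0, 0, 0, 0, 0, 0, 30],
    [0, 0, 0, 0, 0, 0, 40],
    [0, 0, 0, 0, 0, 0, 50],
    [0, 0, 0, 0, 0, 0, 60],
    [0, 0, 0, 0, 0, 0, 60],
    [0, 0, 10, 0, 0, 0, 60],
    [0, 0, 25, 0, 0, 0, 60],
    [0, 0, 30, 0, 0, 0, 60]
  ]
}}

```text
clock: 24.85
ee_pos: [0.4367, -0.2687, 0.1764]
orientation: [-0.001, 0.98, 0.198, -0.001]
force: [1.1, -0.6, 0.3]
gripper_width: 0.701
grip_force: 0.0
```

{"op": "carry_out", "data": {
  "increments": [
    [0, 0, 20, 0, 0, 0, 60],
    [12, 25, 10, 0, 0, 0, 60],
    [17, 35, 0, 0, 0, 0, 60],
    [17, 35, 0, 0, 0, 0, 60],
    [17, 35, 0, 0, 0, 0, 60],
    [17, 35, 0, 0, 0, 0, 60],
    [17, 35, 0, 0, 0, 0, 60],
    [17, 35, 0, 0, 0, 0, 60]
  ]
}}

```text
clock: 25.65
ee_pos: [0.552, -0.0327, 0.2069]
orientation: [0.0, 0.98, 0.198, 0.0]
force: [-0.2, 0.1, 0.9]
gripper_width: 0.701
grip_force: 0.0
```

{"op": "carry_out", "data": {
  "increments": [
    [17, 35, 0, 0, 0, 0, 60],
    [17, 35, 0, 0, 0, 0, 60],
    [15, 30, -10, 0, 0, 0, 60],
    [10, 20, -20, 0, 0, 0, 60],
    [0, 0, -25, 0, 0, 0, 60],
    [0, 0, -20, 0, 0, 0, 60],
    [0, 0, 0, 0, 0, 0, 60],
    [0, 0, 0, 0, 0, 0, 60]
  ]
}}

```text
clock: 26.45
ee_pos: [0.6105, 0.0857, 0.1317]
orientation: [-0.0, 0.98, 0.198, 0.0]
force: [-0.8, 0.5, 0.8]
gripper_width: 0.701
grip_force: 0.0
```

{"op": "carry_out", "data": {
  "increments": [
    [-0.5, 3, -5, 0, 0, 0, 60],
    [-0.5, 3.3, -15, 0, 0, 0, 60],
    [0, 0, -20, 0, 0, 0, 60],
    [0, 0, -20, 0, 0, 0, 60],
    [0, 0, -20, 0, 0, 0, 60],
    [0, 0, -8, 0, 0, 0, 60],
    [0, 0, 0, 0, 0, 0, 60],
    [0, 0, 0, 0, 0, 0, 60]
  ]
}}

```text
clock: 27.25
ee_pos: [0.6098, 0.0925, 0.0435]
orientation: [-0.0, 0.98, 0.198, 0.001]
force: [-0.6, -0.6, -0.2]
gripper_width: 0.702
grip_force: 0.0
```

Run:
```python
from h import *
s=state();print(s['ee_pos'],s['q'],s['clock'])
b=camera('scene')
cv2.imwrite('pics/8.png',np.hstack([cv2.resize(b[160:260,200:300],None,fx=4,fy=4,interpolation=2),cv2.resize(b[100:200,200:300],None,fx=4,fy=4,interpolation=2)]))
```

```text
[0.60978126 0.0925155  0.04353382] [ 0.04935918  0.54247274 -0.33914708  1.60202993  0.20142985  1.03066983
 -1.52030689] 27.25
```

View pics/8.png

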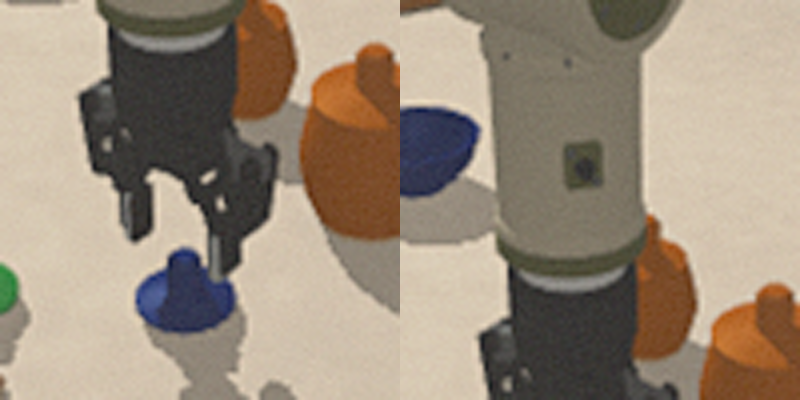

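The fingers straddle the blue_small knob (scene about 245,228), so I go down and grip.

{"op": "carry_out", "data": {
  "increments": [
    [0, 0, -9, 0, 0, 0, 60],
    [0, 0, -8, 0, 0, 0, 60],
    [0, 0, 0, 0, 0, 0, 10],
    [0, 0, 0, 0, 0, 0, 10],
    [0, 0, 0, 0, 0, 0, 10],
    [0, 0, 0, 0, 0, 0, 10],
    [0, 0, 0, 0, 0, 0, 10],
    [0, 0, 0, 0, 0, 0, 10]
  ]
}}

```text
clock: 28.1
ee_pos: [0.6094, 0.0922, 0.026]
orientation: [-0.0, 0.98, 0.198, 0.0]
force: [0.8, -0.7, -1.0]
gripper_width: 0.258
grip_force: 39.2
```

{"op": "carry_out", "data": {
  "increments": [
    [0, 0, 5, 0, 0, 0, 10],
    [0, 0, 20, 0, 0, 0, 10],
    [0, 0, 25, 0, 0, 0, 10],
    [0, 0, 25, 0, 0, 0, 10],
    [0, 0, 25, 0, 0, 0, 10],
    [0, 10, 20, 0, 0, 0, 10],
    [3, 25, 0, 0, 0, 0, 10],
    [4, 30, 0, 0, 0, 0, 10]
  ]
}}

```text
clock: 28.9
ee_pos: [0.6173, 0.1563, 0.1475]
orientation: [0.0, 0.98, 0.197, 0.001]
force: [0.7, -0.4, -1.3]
gripper_width: 0.26
grip_force: 39.3
```

{"op": "carry_out", "data": {
  "increments": [
    [4, 30, 0, 0, 0, 0, 10],
    [4, 30, 0, 0, 0, 0, 10],
    [4, 30, 0, 0, 0, 0, 10],
    [4, 25, 0, 0, 0, 0, 10],
    [4, 20, 0, 0, 0, 0, 10],
    [0, 10, 0, 0, 0, 0, 10],
    [0, 0, 0, 0, 0, 0, 10],
    [0, 0, 0, 0, 0, 0, 10]
  ]
}}

```text
clock: 29.7
ee_pos: [0.6365, 0.3011, 0.1458]
orientation: [0.0, 0.98, 0.198, -0.0]
force: [0.7, -1.2, -0.9]
gripper_width: 0.267
grip_force: 39.3
```

Run:
```python
from h import *
s=state();print(s['ee_pos'],s['clock'])
b=camera('scene')
cv2.imwrite('pics/9.png',np.hstack([cv2.resize(b[210:310,235:335],None,fx=4,fy=4,interpolation=2),cv2.resize(b[100:200,200:300],None,fx=4,fy=4,interpolation=2)]))
```

```text
[0.63649698 0.30105254 0.14583372] 29.7
```

View pics/9.png

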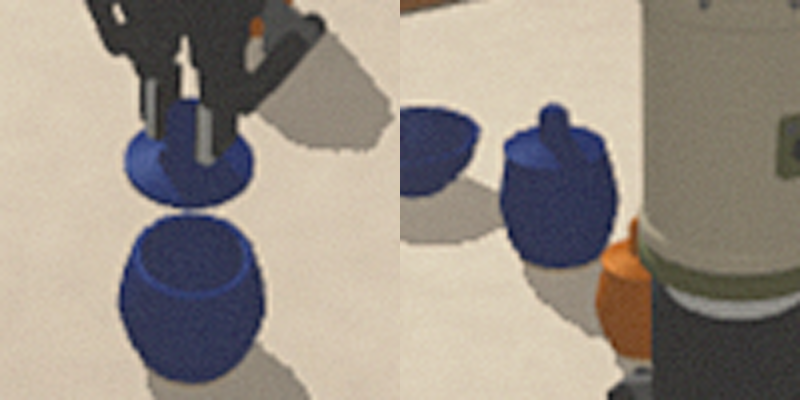

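The blue_large lid is home (scene about 239,140). The blue_small lid hangs level over its jar (282,250).

{"op": "carry_out", "data": {
  "increments": [
    [0, 2.5, 0, 0, 0, 0, 10],
    [0, 2.5, -8, 0, 0, 0, 10],
    [0, 0, -10, 0, 0, 0, 10],
    [0, 0, -10, 0, 0, 0, 10],
    [0, 0, -10, 0, 0, 0, 10],
    [0, 0, -8, 0, 0, 0, 10],
    [0, 0, -6, 0, 0, 0, 10],
    [0, 0, 0, 0, 0, 0, 10]
  ]
}}

```text
clock: 30.55
ee_pos: [0.6358, 0.3069, 0.0924]
orientation: [0.0, 0.98, 0.198, -0.001]
force: [-0.4, 0.0, -1.5]
gripper_width: 0.261
grip_force: 39.3
```

{"op": "carry_out", "data": {
  "increments": [
    [0, 0, -1, 0, 0, 0, 10],
    [0, 0, -1, 0, 0, 0, 10],
    [0, 0, -1, 0, 0, 0, 10],
    [0, 0, -1, 0, 0, 0, 10],
    [0, 0, -1, 0, 0, 0, 10],
    [0, 0, -1, 0, 0, 0, 10],
    [0, 0, 0, 0, 0, 0, 10],
    [0, 0, 0, 0, 0, 0, 10]
  ]
}}

```text
clock: 31.35
ee_pos: [0.6364, 0.3073, 0.088]
orientation: [-0.0, 0.98, 0.198, 0.0]
force: [0.1, 0.3, 0.2]
gripper_width: 0.262
grip_force: 39.4
```

{"op": "carry_out", "data": {
  "increments": [
    [0, 0, -1, 0, 0, 0, 10],
    [0, 0, -1, 0, 0, 0, 10],
    [0, 0, 0, 0, 0, 0, 10],
    [0, 0, 0, 0, 0, 0, 10],
    [0, 0, 0, 0, 0, 0, 10],
    [0, 0, 0, 0, 0, 0, 10],
    [0, 0, 0, 0, 0, 0, 10],
    [0, 0, 0, 0, 0, 0, 10]
  ]
}}

```text
clock: 32.15
ee_pos: [0.637, 0.3074, 0.0878]
orientation: [-0.0, 0.98, 0.198, 0.001]
force: [-2.9, -2.3, 9.1]
gripper_width: 0.259
grip_force: 40.3
```

Firm contact at the expected height, so I release and withdraw.

{"op": "carry_out", "data": {
  "increments": [
    [0, 0, 0, 0, 0, 0, 30],
    [0, 0, 0, 0, 0, 0, 40],
    [0, 0, 0, 0, 0, 0, 50],
    [0, 0, 0, 0, 0, 0, 60],
    [0, 0, 0, 0, 0, 0, 60],
    [0, 0, 10, 0, 0, 0, 60],
    [0, 0, 25, 0, 0, 0, 60],
    [0, 0, 30, 0, 0, 0, 60]
  ]
}}

```text
clock: 32.95
ee_pos: [0.6357, 0.3068, 0.151]
orientation: [0.0, 0.98, 0.198, -0.001]
force: [0.4, 0.1, -0.2]
gripper_width: 0.704
grip_force: 0.0
```

{"op": "carry_out", "data": {
  "increments": [
    [0, 0, 25, 0, 0, 0, 60],
    [0, -20, 25, 0, 0, 0, 60],
    [0, -30, 0, 0, 0, 0, 60],
    [0, -30, 0, 0, 0, 0, 60],
    [0, -30, 0, 0, 0, 0, 60],
    [0, -20, 0, 0, 0, 0, 60],
    [0, 0, 0, 0, 0, 0, 60],
    [0, 0, 0, 0, 0, 0, 60]
  ]
}}

```text
clock: 33.75
ee_pos: [0.6365, 0.1771, 0.2017]
orientation: [-0.0, 0.98, 0.198, 0.0]
force: [-0.0, 1.1, 0.5]
gripper_width: 0.706
grip_force: 0.0
```

Run:
```python
from h import *
a=camera('top');b=camera('scene')
a=cv2.resize(a[110:240,130:390],None,fx=3,fy=3,interpolation=2)
b=cv2.resize(b[230:310,240:440],None,fx=2.4,fy=2.4,interpolation=2)
o=np.zeros((192,780,3),np.uint8);o[:,:480]=b
cv2.imwrite('pics/10.png',np.vstack([a,o]))
```

```text
(no output)
```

View pics/10.png

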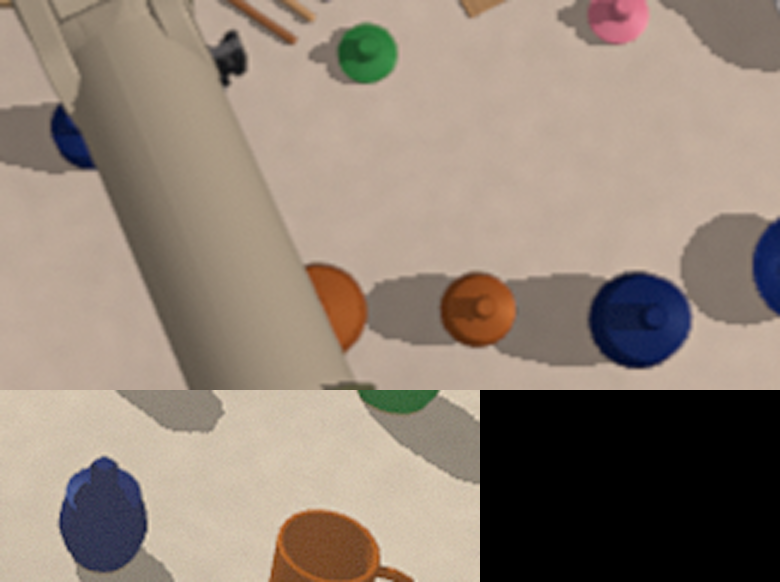

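All four lids sit flat on their jars; blue_small is at about (282,280) in the scene view. The mug and bowl have not moved. I hand the job in.

```bash
python3 -c "
from station import *
print(close_job())"
```

```text
the job is handed in; nothing more can be done
None
```

All four lids were lowered onto their own jars and look flat and fully home in the pictures; the job was handed in at about 34 s of the 109 s allowed, and no verdict was returned.

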